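# Clamp two relief blocks for proofing, four clicks

### The job

Load the proofing clamp: of the three look-alike wooden printing blocks, set the shortest in the clamp's short bay and the longest in its long bay, each flat on the bay floor, carved face up and let go, and leave the middle-sized one lying where it is. Then take the clamp's black knob and pull the lever clockwise (seen from above), feeling the pawl, until it has clicked over exactly four teeth and not a fifth, so that both blocks are pressed against the fixed jaw. The blocks are to be inked next, so finish while still holding the knob, the lever on its fourth click; do not let go.

Things in the scene. Friction and masses are not known exactly. Their poses are not given: they have to be found in the camera images.
- chase: proofing clamp, fixed to the bench; dark base plate 222 (x) by 196 mm (y). Origin at its underside, 4 mm above the bench (it stands on a mat); x along the bays, y towards the fixed jaw; yaw within 0.2. Two open-topped bays lie end to end along x, a 6 mm divider between. Jaw, walls, divider and the brass sprung feet on the bays' -y side rise at most 24 mm above it: seated blocks stand 28 mm proud of them; hold them there, across their width.
- bay_short (a point): short bay, 72 mm long, at smaller x. Point on its floor (8 mm above the clamp's underside) under the centre of a clamped block, 18 mm from the fixed jaw's face; axes as the clamp's. Open in y from -29 mm (feet, lever at 0; 14 mm closer per rad of lever) to +18 mm (jaw) of this point: lower a block mid-way. Turning the lever slides the feet towards the jaw.
- bay_long (a point): long bay, 104 mm long, at larger x; its point, height, width and axes as for the short bay.
- block_short_centre (a point): shortest wooden relief block: 60 mm long (its x), 36 wide (y), 44 tall, dark lino face with a pale leaf cut in it on top; 0.06 to 0.13 kg. Point: its centre, 22 mm above its underside; z up. Lies at the start in one of three places on the bench, x axis within 0.5 rad of the world's x.
- block_spare_centre (a point): middle-sized wooden relief block: 76 mm long (its x), 36 wide (y), 44 tall, dark lino face with a pale leaf cut in it on top; 0.06 to 0.13 kg. Point: its centre, 22 mm above its underside; z up. Lies at the start in one of three places on the bench, x axis within 0.5 rad of the world's x. Fits neither bay; stays where it lies.
- block_long_centre (a point): longest wooden relief block: 92 mm long (its x), 36 wide (y), 44 tall, dark lino face with a pale leaf cut in it on top; 0.06 to 0.13 kg. Point: its centre, 22 mm above its underside; z up. Lies at the start in one of three places on the bench, x axis within 0.5 rad of the world's x.
- knob: black upright knob, free to spin, on the end of the red lever: 23 mm thick, 40 mm tall. Origin at its middle, 58 mm above the clamp's underside, 115 mm from the lever's pivot axis; its top 22 mm above that, the lever's upper face 21 mm below it. Grip it from above; it turns in its seat as the lever swings.
- lever_pivot (a point): point on the lever's upright pivot axis, at knob height; axes as the clamp's. From it the knob lies at x = 115 mm * sin(0.6 - v), y = -115 mm * cos(0.6 - v), v being the lever's joint value. Toothed quadrant and brass pawl beside it, up to 49 mm above the bench.
- lever (a joint): lever angle, rad, clockwise from above; 0 = back stop. Starts at 0 to 0.3, free but for 1 N of friction at the knob. Pawl clicks over teeth at 0.45, 0.65, 0.85, 1.05 (fourth), 1.25 (fifth: too far). The pull at the knob climbs by 4 to 8 N before each click, then falls away at once. Feet meet the blocks near 0.79, adding up to 3 N. The pawl lets it go no further back than the last tooth.
Things that resemble listed ones, but are neither listed nor needed, are in the scene too. What is shaped like the part that bears block_long_centre but red is not meant. What is shaped like the part that bears block_short_centre but purple is not meant.

How it is judged:
On the way, in this order (a step that is already met when the one before it is completed fails the run):
1. the shortest block lies flat in the short bay and the longest in the long bay, and the gripper has let go of both and left them (x of block_short_centre in the frame of bay_short between -0.009 and 0.009 m and y of block_short_centre in the frame of bay_short between -0.014 and 0.003 m and z of block_short_centre in the frame of bay_short between 0.0195 and 0.0245 m and angle between the x axis of block_short_centre and the x axis of bay_short, either way round below 0.15 rad and angle between each of block_short_centre, block_long_centre's own z axis and vertical below 0.06 rad and x of block_long_centre in the frame of bay_long between -0.009 and 0.009 m and y of block_long_centre in the frame of bay_long between -0.014 and 0.003 m and z of block_long_centre in the frame of bay_long between 0.0195 and 0.0245 m and angle between the x axis of block_long_centre and the x axis of bay_long, either way round below 0.15 rad and distance between the grasp point and block_short_centre above 0.05 m and distance between the grasp point and block_long_centre above 0.05 m), for 0.2 s.
2. the lever has come over its fourth click (value of joint lever above 1.05 rad), for 0.1 s.
At the end, for the whole second after the job is handed in: Lever at rest on its fourth click (joint 1.045 to 1.245), fingers pressing on the knob with over 1 N; short and long block each flat, face up in its own bay (9 mm along, 0.15 rad), pressed against the fixed jaw within 2.5 mm; middle block within 30 mm of where it lay, upright (value of joint lever between 1.045 and 1.245 rad and contact force between the fingers and knob above 1 N and velocity of joint lever between -0.1 and 0.1 rad/s and x of block_short_centre in the frame of bay_short between -0.009 and 0.009 m and y of block_short_centre in the frame of bay_short between -0.0025 and 0.0025 m and z of block_short_centre in the frame of bay_short between 0.0195 and 0.0245 m and angle between the x axis of block_short_centre and the x axis of bay_short, either way round below 0.15 rad and angle between each of block_short_centre, block_long_centre's own z axis and vertical below 0.06 rad and x of block_long_centre in the frame of bay_long between -0.009 and 0.009 m and y of block_long_centre in the frame of bay_long between -0.0025 and 0.0025 m and z of block_long_centre in the frame of bay_long between 0.0195 and 0.0245 m and angle between the x axis of block_long_centre and the x axis of bay_long, either way round below 0.15 rad and distance of block_spare_centre from where it was at the start of the episode below 0.03 m and angle between block_spare_centre's own z axis and vertical below 0.1 rad); the arm keeps its last pose, push and grip.
It fails at once if a fifth tooth is clicked over (value of joint lever above 1.255 rad).
It fails at once if the middle-sized block is moved by more than 30 mm (distance of block_spare_centre from where it was at the start of the episode above 0.03 m).
It also fails if it takes over 72 s, if anything falls off the work surface, if the arm or the gripper's body presses on something with over 40 N, if the wrist force passes 120 N, or if a joint passes its speed limit or range.

### The arm

A 6-joint arm with a two-finger parallel gripper is mounted at the origin on the work surface; the furniture and walls round the work are solid. World frame = base frame: x ahead of the robot, y to its left, z up, the work surface at z = 0. Lengths are in m, angles in rad, forces in N, time in s.
With the tool pointing down it reaches from about 0.25 to 0.725 m from the base axis. Payload 4 kg.
Tool frame: the origin (TCP) lies midway between the tips of the shut fingers; the grasp point (between the pads) lies 19 mm behind it; z points along the fingers, y is the line along which they close (so a half turn about z gives the same grasp; the last joint's range is limited). The gripper opens to 85 mm and grips with 20 to 120 N. Pads are 22 mm wide; open, the fingers measure 114 mm over their backs; the gripper's body (76 mm by 85 mm) begins 54 mm behind the grasp point. The pads swing forward as they close: fully open they stand 13 mm farther back than shut.
Start: joints at [-1.276, 0.241, 0.005, 1.335, 0, 1.571], TCP at [0.145, -0.478, 0.231] pointing down, gripper open.
Joint ranges: [-2.72, 2.72], [-1.05, 1.87], [-1.09, 1.28], [-1.99, 2.15], [-1.42, 1.44], [-3.14, 3.14]. Speed limits (rad/s): [2.79, 2.79, 3.14, 3.14, 3.14, 3.14].

### API

Orientations are given as a unit quaternion [x, y, z, w].
In Python, from workcell import bot gives the robot as it stands. The module is installed in compiled form; this text tells all that it offers.
- The arm moves only by the tool drive_tool, never from a script. Its arguments are lists of equal length, an entry for each row: "slide": the shift along the tool's x, y, z scaled (see below), a list of three; "rotation": the turn, a rotation vector about the tool's x, y, z scaled (see below), a list of three. A call has exactly 8 rows; each row is the pose to reach, as a shift and turn from the pose commanded when the call began, along the tool's axes at that moment; what a row does not reach only later rows make up. The controller multiplies each number of a shift by 250 mm and each number of a turn by 0.5 rad. A row lasts 1/8 s, in which the tool goes at most 62.5 mm and 10.7 degrees, less where a joint would pass 70% of its speed; a pose out of reach is approached as far as the arm can. A call with a number of a shift or a turn outside -1 to 1 is refused whole. A call with a gripper value outside its range is refused whole. "gripper" is the opening, from 0 (shut) to 1 (fully open), set as the call begins (left out, the last holds). The fingers move at their own pace and stop on an object; the grip force is fixed at half the most. Time passes only in rows, so rows that repeat a pose let the fingers close, or fill a call up. It gives the time, the measured TCP pose, the force, the opening and the grip force at its end, in the units of the state.
- bot.get_obs(): the state, without advancing time (a new reading comes with each control period).
- bot.camera(name): name is "scene" or "side" or "wrist"; returns a dict with "image" (420x560x3 uint8, red, green, blue), "z_map" (420x560 float32, m along the optical axis (not along the pixel's ray), 0 where there is no reading), "camera_matrix" (3x3 intrinsics, pixels), "xyz" and "orientation" of the camera in the world. Camera axes: x right, y up, looking along -z (the intrinsics and any distortion apply to the point x, -y, -z); pixel columns grow to the right and rows downward; lengths in m; the calibration is good to about 2 mm. The wrist camera is an equidistant fisheye: a pixel r from the principal point sees the ray r / f radians off the axis. A picture is of the moment at which its call begins.
- bot.job_done(): hands the job in; it is judged then, once.
The state is a dict: "clock": time; "joint_pos": joint angles; "joint_vel": joint speeds; "tau": joint torques, N m; "eef_pos": TCP position; "tool_rot": TCP orientation; "ft_force": force on the tool from outside, world axes, zero at the start; "ft_torque": the same for the moment, N m; "grip_width": finger opening in m; "grasp_force": force on a finger pad.
Only numpy, scipy, OpenCV 4.12 (cv2) and the standard library are available. Lean on these libraries where they do the work, as an engineer would, in place of code of your own. Each camera call takes 0.05 s, during which the arm holds its last target. There are 200 camera calls.

## Working session

There is one attempt and no reset: what is moved stays moved. The work goes in short steps, Python scripts to look and compute and a tool call to move; the robot and the scene stay as the last step left them, time stands still between calls to the robot, and variables do not carry over. Pictures are saved under pics/ and viewed, at most 10 in all, crops included, and the job is handed in when it is done.

Besides the shell and the picture viewer there is one more tool, called after "Request:" in YAML: its name, and indented under it one key for each argument. drive_tool: Moves the arm, as the interface text tells. Shifts and turns lie within -1 to 1; 1 stands for 250 mm of shift or 0.5 rad of turn. Its arguments: {"type":"object","properties":{"slide":{"type":"array","items":{"type":"array","items":{"type":"number"}}},"rotation":{"type":"array","items":{"type":"array","items":{"type":"number"}}},"gripper":{"type":"number"}},"required":["slide","rotation"]}

```bash
mkdir -p pics; cat > h.py <<'E'
import numpy as np, cv2
from scipy.spatial.transform import Rotation as R
from workcell import bot
def snap(n):
    c=bot.camera(n); np.savez(f'{n}.npz',**c); return c
def load(n): return dict(np.load(f'{n}.npz'))
def cloud(c):
    K=c['camera_matrix'];z=c['z_map'];v,u=np.mgrid[:z.shape[0],:z.shape[1]]
    p=np.stack([(u-K[0,2])/K[0,0]*z,-(v-K[1,2])/K[1,1]*z,-z],-1)
    return p@R.from_quat(c['orientation']).as_matrix().T+c['xyz']
E
python3 - <<'E'
from h import *
o=bot.get_obs(); print(o)
a=[]
for n in ['scene','side']:
    c=snap(n); print(n,c['camera_matrix'].tolist(),c['xyz'],c['orientation'])
    cv2.imwrite(f'pics/{n}.png',cv2.resize(c['image'][:,:,::-1],(784,588),interpolation=cv2.INTER_CUBIC))
E
```

```text
{'clock': 0.0, 'joint_pos': array([-1.27597267e+00,  2.41425411e-01,  3.72735587e-03,  1.33517599e+00,
       -2.72769287e-06,  1.57079451e+00]), 'joint_vel': array([ 0.00056183, -0.00083625,  0.00091596,  0.00038134, -0.00053914,
       -0.0009373 ]), 'tau': array([-1.08103621e-03, -3.72316718e+01,  2.52408439e+01,  1.68222823e-02,
       -8.59889747e-05, -6.04320391e-06]), 'eef_pos': array([ 0.14510423, -0.47783243,  0.23040792]), 'tool_rot': array([ 9.89153870e-01,  1.46879343e-01, -1.53934244e-04, -1.02739222e-03]), 'ft_force': array([-0.31297106, -0.31235825,  0.06828859]), 'ft_torque': array([-0.03499864,  0.01467504,  0.06894657]), 'grasp_force': 0.0, 'grip_width': 0.08523274323484142}
scene [[486.24293032608205, 0.0, 279.21989471067684], [0.0, 486.24293032608205, 208.403445125793], [0.0, 0.0, 1.0]] [-0.30736284 -0.75273183  0.55529848] [ 0.49166448 -0.22856366 -0.37353388  0.75266004]
side [[525.5673801800056, 0.0, 284.0227648630186], [0.0, 525.5673801800056, 216.85885790356917], [0.0, 0.0, 1.0]] [0.1719944  0.80674638 0.55812665] [-0.10508128  0.50811421  0.8400326  -0.15850272]
```

View pics/scene.png

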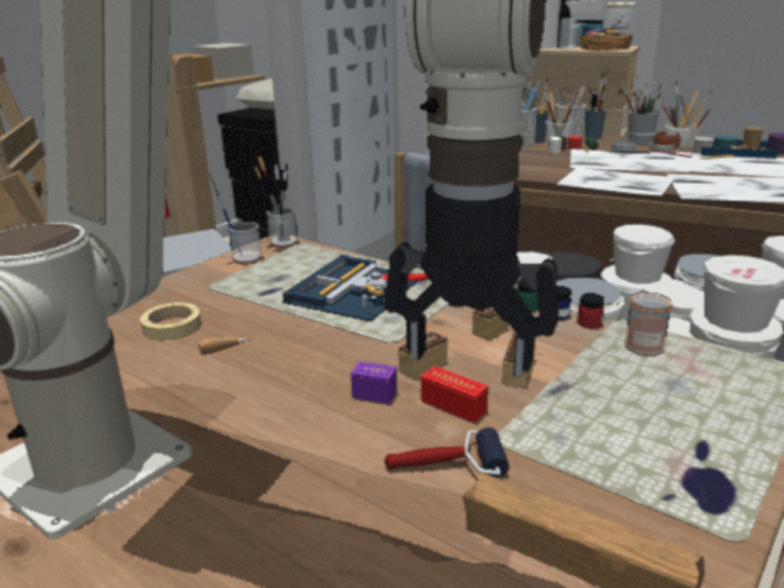

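View pics/side.png

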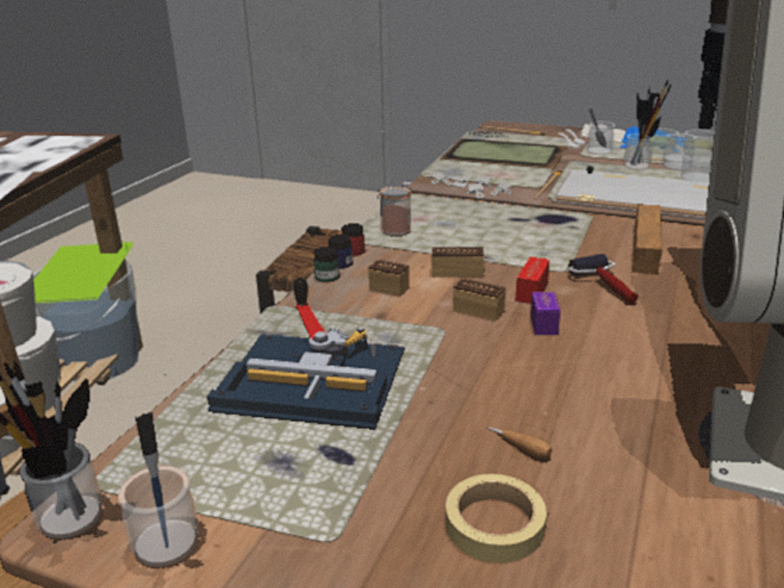

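```bash
python3 - <<'E'
from h import *
img=np.zeros((600,640,3),np.uint8); 
P=[];C=[]
for n in ['scene','side']:
    c=load(n);p=cloud(c).reshape(-1,3);ok=c['z_map'].ravel()>0
    p=p[ok];col=c['image'].reshape(-1,3)[ok]
    m=(p[:,0]>.15)&(p[:,0]<.75)&(p[:,1]>-.4)&(p[:,1]<.4)&(p[:,2]<.15)&(p[:,2]>-.02)
    P.append(p[m]);C.append(col[m])
    q=p[m]; print(n,'bench z',np.median(q[(q[:,2]<.01),2]))
    # blocks tops
    t=q[(q[:,2]>.038)&(q[:,2]<.05)]
    g=np.zeros((400,300),np.uint8); 
    ij=np.c_[(t[:,1]+.4)/.002,(t[:,0]-.15)/.002].astype(int); g[ij[:,0],ij[:,1]]=255
    g=cv2.dilate(g,np.ones((3,3)))
    k,l,s,ce=cv2.connectedComponentsWithStats(g)
    li=l[ij[:,0],ij[:,1]]
    for i in range(1,k):
        a=t[li==i]
        if len(a)<40: continue
        (cx,cy),(w,h),an=cv2.minAreaRect((a[:,:2]*1000).astype(np.float32))
        print(n,len(a),'c',round(cx),round(cy),'size',round(w),round(h),round(an,1),'z',a[:,2].mean().round(4),C[-1][(q[:,2]>.038)&(q[:,2]<.05)][li==i].mean(0).astype(int))
# top-down map, 1px=1mm, x right .15-.75, y up; height order
P=np.vstack(P);C=np.vstack(C);o=np.argsort(P[:,2]);P=P[o];C=C[o]
c=load('side');p=cloud(c);print('knob px cand',[p[v,u].round(3).tolist() for u,v in [(214,203),(214,207),(215,212),(230,242)]])
# clamp region map at 2px/mm: x .35-.75,y 0..0.3
m=(P[:,0]>.35)&(P[:,0]<.74)&(P[:,1]>-.05)&(P[:,1]<.24)
im=np.zeros((580,780,3),np.uint8)
u=((P[m,0]-.35)*2000).astype(int);v=((.24-P[m,1])*2000).astype(int)
for a in range(3):
  for b in range(3): im[np.clip(v+a,0,579),np.clip(u+b,0,779)]=C[m][:,::-1]
cv2.imwrite('pics/top.png',im)
E
```

```text
scene bench z 0.002429945987787452
scene 87 c 729 -363 size 23 41 20.2 z 0.0438 [53 31 32]
scene 608 c 385 -308 size 94 40 88.3 z 0.0451 [184  57  50]
scene 122 c 520 -325 size 89 15 19.6 z 0.0453 [92 73 58]
scene 41 c 732 -315 size 9 32 64.0 z 0.044 [27 30 44]
scene 58 c 722 -240 size 19 38 8.1 z 0.0432 [23 36 32]
scene 115 c 597 -234 size 36 32 70.1 z 0.0446 [89 72 55]
scene 157 c 460 -212 size 35 56 82.4 z 0.045 [100  80  62]
scene 373 c 341 -198 size 39 59 19.9 z 0.0448 [116  68 144]
scene 49 c 415 -197 size 30 12 55.5 z 0.0435 [91 74 57]
scene 58 c 666 -40 size 23 35 43.2 z 0.0422 [160  50  47]
scene 164 c 594 4 size 85 39 34.3 z 0.043 [146 129 118]
scene 81 c 587 369 size 27 64 48.3 z 0.0435 [126 123 119]
scene 73 c 710 370 size 32 65 60.6 z 0.044 [87 89 90]
side bench z 0.00026751851455858455
side 66 c 735 -350 size 34 23 19.4 z 0.0452 [41 37 34]
side 281 c 525 -335 size 90 42 19.5 z 0.0427 [89 71 58]
side 295 c 384 -307 size 95 36 89.8 z 0.0432 [176  57  50]
side 77 c 733 -299 size 31 45 0.2 z 0.0463 [39 34 31]
side 219 c 615 -232 size 41 62 83.9 z 0.0426 [88 67 53]
side 79 c 732 -231 size 27 35 85.3 z 0.0449 [37 33 31]
side 324 c 449 -208 size 40 75 82.9 z 0.0428 [88 67 52]
side 267 c 341 -196 size 36 64 19.1 z 0.0431 [114  63 134]
side 543 c 640 -13 size 78 147 69.0 z 0.0409 [154 100  94]
side 189 c 622 369 size 50 14 46.6 z 0.0443 [138 118 104]
side 108 c 572 382 size 6 35 6.2 z 0.0441 [145 133 126]
side 95 c 694 381 size 7 38 20.7 z 0.0437 [131 119 112]
knob px cand [[0.685, -0.056, 0.077], [0.686, -0.056, 0.068], [0.686, -0.057, 0.055], [0.609, 0.025, 0.042]]
```

View pics/top.png

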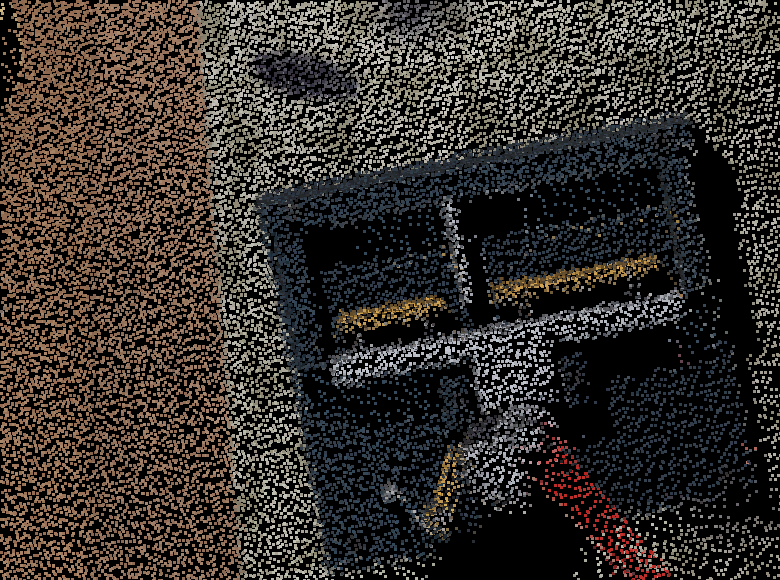

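```bash
python3 - <<'E'
from h import *
c=load('side');p=cloud(c).reshape(-1,3);col=c['image'].reshape(-1,3).astype(int)
m=(p[:,0]>.44)&(p[:,0]<.74)&(p[:,1]>-.1)&(p[:,1]<.22)&(p[:,2]>-.01)&(p[:,2]<.1)
p=p[m];col=col[m]
# jaw+wall tops
t=p[(p[:,2]>.024)&(p[:,2]<.031)&(col[:,2]<110)&(col[:,2]>col[:,0])&(col.max(1)<110)]
r=cv2.minAreaRect((t[:,:2]*1000).astype(np.float32));print('walls rect',r,len(t))
for yaw in np.arange(.14,.22,.01):
    a=R.from_euler('z',-yaw).as_matrix(); q=(t-[.604,.065,0])@a.T
    y=q[q[:,1]>.07,1]; print(round(yaw,2),np.percentile(y,[1,5,95,99]).round(4))
yaw=.175;a=R.from_euler('z',-yaw).as_matrix();q=(p-[.604,.065,0])@a.T
for s,(x0,x1) in {'S':(-.08,-.03),'L':(0,.08)}.items():
    print(s,[(y,round(float(np.median(z)),4) if len(z:=q[(q[:,0]>x0)&(q[:,0]<x1)&(abs(q[:,1]-y/1000)<.001),2]) else None) for y in range(20,108,2)])
print('X',[(x,round(float(np.percentile(z,80)),3) if len(z:=q[(q[:,1]>.04)&(q[:,1]<.062)&(abs(q[:,0]-x/1000)<.001),2]) else None) for x in range(-114,116,2)])
k=p[(p[:,2]>.05)&(p[:,0]>.64)&(p[:,1]<0)];kt=k[k[:,2]>.08]
print('knob',k[:,:].min(0),k.max(0),kt.mean(0),len(kt),len(k),cv2.minEnclosingCircle((k[:,:2]*1000).astype(np.float32)))
red=p[(col[:,0]>120)&(col[:,1]<70)&(p[:,2]>.03)&(p[:,1]<.03)]
print('lever',cv2.fitLine((red[:,:2]*1000).astype(np.float32),cv2.DIST_HUBER,0,.01,.01).ravel(),len(red))
# pivot hub
h=p[(p[:,2]>.036)&(col.min(1)>90)&(p[:,1]<.06)];print('hub',h.min(0),h.max(0),len(h))
E
```

```text
walls rect ((602.6829833984375, 77.85196685791016), (222.18411254882812, 173.0810089111328), 11.216290473937988) 1374
0.14 [0.072  0.0773 0.0992 0.1015]
0.15 [0.071  0.077  0.0988 0.1008]
0.16 [0.072  0.0771 0.0981 0.1   ]
0.17 [0.0721 0.0774 0.0975 0.0991]
0.18 [0.0712 0.0766 0.0974 0.0986]
0.19 [0.071  0.0767 0.0974 0.0984]
0.2 [0.0717 0.077  0.0976 0.0989]
0.21 [0.0715 0.0764 0.0981 0.0995]
S [(20, 0.0242), (22, 0.0257), (24, 0.0255), (26, 0.0245), (28, 0.0256), (30, 0.0201), (32, 0.0205), (34, 0.0166), (36, 0.0113), (38, 0.0115), (40, 0.0114), (42, 0.0118), (44, 0.0114), (46, 0.0121), (48, 0.0116), (50, 0.0119), (52, 0.0115), (54, 0.0114), (56, 0.0116), (58, 0.0131), (60, None), (62, None), (64, None), (66, None), (68, None), (70, None), (72, None), (74, None), (76, 0.0255), (78, 0.0266), (80, 0.0275), (82, 0.0278), (84, 0.0278), (86, 0.0278), (88, 0.0275), (90, 0.0275), (92, 0.0271), (94, 0.0199), (96, 0.0185), (98, 0.011), (100, 0.0075), (102, 0.0044), (104, 0.0043), (106, 0.0036)]
L [(20, 0.0239), (22, 0.0242), (24, 0.0252), (26, 0.0264), (28, 0.0262), (30, 0.022), (32, 0.0197
[... 1700 characters left out ...]
.012), (62, 0.013), (64, 0.013), (66, 0.012), (68, 0.013), (70, 0.013), (72, 0.012), (74, 0.012), (76, 0.012), (78, 0.012), (80, 0.012), (82, 0.012), (84, 0.012), (86, 0.013), (88, 0.012), (90, 0.024), (92, 0.026), (94, 0.028), (96, 0.028), (98, 0.028), (100, 0.028), (102, 0.028), (104, 0.028), (106, None), (108, None), (110, None), (112, None), (114, None)]
knob [ 0.67721187 -0.07131011  0.05006539] [ 0.6984385  -0.05188572  0.08355474] [ 0.6877777  -0.0629264   0.08215996] 17 149 ((687.3241577148438, -62.28667068481445), 11.41672134399414)
lever [ 6.4134550e-01 -7.6725221e-01  6.5608954e+02 -2.2701283e+01] 194
hub [ 0.56215832 -0.04970984  0.03604289] [0.66602244 0.03839543 0.04984955] 251
```

```bash
cat >> h.py <<'E'
def plan(xyz,yaw):
    o=bot.get_obs();r=R.from_quat(o['tool_rot'])
    t=R.from_euler('z',yaw)*R.from_euler('x',np.pi)
    s=r.inv().apply(np.array(xyz)-o['eef_pos'])/.25; w=(r.inv()*t).as_rotvec()/.5
    print('t',round(o['clock'],2),'tcp',o['eef_pos'].round(4),'F',o['ft_force'].round(1),'slide',s.round(3),'rot',w.round(3)); return s,w
def wcloud(c):
    K=c['camera_matrix'];z=c['z_map'];v,u=np.mgrid[:z.shape[0],:z.shape[1]]
    x=(u-K[0,2])/K[0,0];y=(v-K[1,2])/K[1,1];th=np.hypot(x,y);k=np.where(th>1e-6,np.tan(np.minimum(th,1.4))/np.maximum(th,1e-6),1)
    p=np.stack([x*k*z,-y*k*z,-z],-1)
    return p@R.from_quat(c['orientation']).as_matrix().T+c['xyz']
E
python3 -c "
from h import *
plan([.50,-.30,.21],.34)"
```

```text
t 0.1 tcp [ 0.1451 -0.4779  0.2305] F [ 0.3 -0.9 -0.2] slide [ 1.565 -0.268  0.082] rot [-0.004 -0.    -0.09 ]
```

Request:
drive_tool:
  slide:
    - [0.25,-0.03,0]
    - [0.5,-0.07,0]
    - [0.75,-0.1,0]
    - [1,-0.13,0]
    - [1,-0.13,0]
    - [1,-0.13,0]
    - [1,-0.13,0]
    - [1,-0.13,0]
  rotation:
    - [0,0,0]
    - [0,0,0]
    - [0,0,0]
    - [0,0,0]
    - [0,0,0]
    - [0,0,0]
    - [0,0,0]
    - [0,0,0]
  gripper: 0.9

```text
clock: 1.1
eef_pos: [0.3738, -0.3754, 0.2314]
tool_rot: [0.989, 0.146, -0.0, -0.0]
ft_force: [-0.9, 0.3, -0.8]
grip_width: 0.0771
grasp_force: 0.0
```

Request:
drive_tool:
  slide:
    - [0.2,-0.05,0]
    - [0.4,-0.1,0.04]
    - [0.56,-0.13,0.08]
    - [0.56,-0.13,0.08]
    - [0.56,-0.13,0.08]
    - [0.56,-0.13,0.08]
    - [0.56,-0.13,0.08]
    - [0.56,-0.13,0.08]
  rotation:
    - [0,0,-0.03]
    - [0,0,-0.06]
    - [0,0,-0.09]
    - [0,0,-0.09]
    - [0,0,-0.09]
    - [0,0,-0.09]
    - [0,0,-0.09]
    - [0,0,-0.09]

```text
clock: 2.1
eef_pos: [0.4991, -0.3035, 0.2117]
tool_rot: [0.986, 0.169, 0.0, 0.0]
ft_force: [1.0, 0.4, -0.3]
grip_width: 0.0769
grasp_force: 0.0
```

```bash
python3 - <<'E'
from h import *
print(bot.get_obs()['eef_pos'])
c=snap('wrist');print(c['camera_matrix'],c['xyz'],c['orientation'])
p=wcloud(c).reshape(-1,3);z=c['z_map'].ravel()
col=c['image'].reshape(-1,3).astype(int)
q=p[(z>0)&(p[:,2]<.01)&(p[:,0]>.3)&(p[:,0]<.7)&(p[:,1]<-.1)&(p[:,1]>-.45)];print('bench',np.median(q[:,2]))
m=(z>0)&(p[:,2]>.037)&(p[:,2]<.052)&(p[:,0]>.36)&(p[:,0]<.7)&(p[:,1]<-.15)&(p[:,1]>-.42)
t=p[m];cc=col[m]
g=np.zeros((400,400),np.uint8);ij=np.c_[(t[:,1]+.5)/.002,(t[:,0]-.2)/.002].astype(int);g[ij[:,0],ij[:,1]]=255
g=cv2.dilate(g,np.ones((3,3)));k,l,s,ce=cv2.connectedComponentsWithStats(g);li=l[ij[:,0],ij[:,1]]
for i in range(1,k):
    a=t[li==i]
    if len(a)>80: print(len(a),cv2.minAreaRect((a[:,:2]*1000).astype(np.float32)),a[:,2].mean(),cc[li==i].mean(0))
cv2.imwrite('pics/w1.png',c['image'][:,:,::-1])
plan([.525,-.335,.12],.34)
E
```

```text
[ 0.499136   -0.3034519   0.21170832]
[[325.1922621    0.         277.69801721]
 [  0.         325.1922621  212.50601248]
 [  0.           0.           1.        ]] [ 0.56805489 -0.27933586  0.35416541] [-0.11801607  0.08273979 -0.57191388  0.80755238]
bench 4.469328087297608e-05
3328 ((527.5856323242188, -336.508544921875), (91.40180206298828, 36.07556915283203), 18.776769638061523) 0.043697617391175086 [76.06490385 60.14753606 50.88762019]
2460 ((386.8177185058594, -308.6200256347656), (91.91352844238281, 37.03392028808594), 89.82276916503906) 0.043290684019663996 [103.50284553  32.00772358  28.06178862]
2255 ((616.0708618164062, -234.1778106689453), (35.690364837646484, 60.438148498535156), 84.08618927001953) 0.04366618169040131 [116.95210643  96.11263858  84.53348115]
2366 ((450.76055908203125, -210.08154296875), (36.305206298828125, 76.4942398071289), 82.50341796875) 0.043435798565379526 [84.55283178 66.3021978  55.34615385]
t 2.15 tcp [ 0.4992 -0.3033  0.2116] F [-0.9 -0.4 -0.4] slide [0.055 0.154 0.367] rot [ 0.001 -0.001 -0.002]
```

View pics/w1.png

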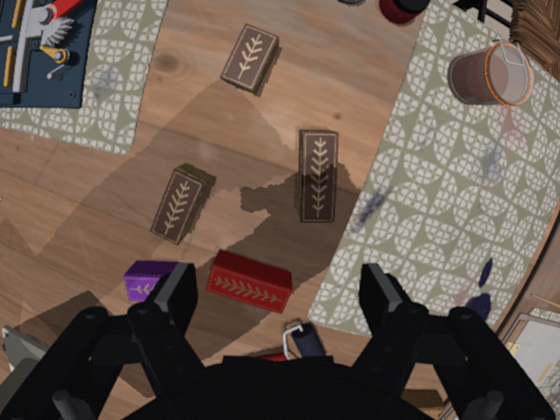

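```bash
python3 -c "
from h import *
plan([.5276,-.3365,.018],.328)"
```

```text
t 2.15 tcp [ 0.4992 -0.3033  0.2116] F [-0.9 -0.4 -0.4] slide [0.063 0.163 0.775] rot [ 0.001 -0.001  0.022]
```

Request:
drive_tool:
  slide:
    - [0.063,0.163,0.1]
    - [0.063,0.163,0.3]
    - [0.063,0.163,0.5]
    - [0.063,0.163,0.65]
    - [0.063,0.163,0.74]
    - [0.063,0.163,0.775]
    - [0.063,0.163,0.775]
    - [0.063,0.163,0.775]
  rotation:
    - [0,0,0.022]
    - [0,0,0.022]
    - [0,0,0.022]
    - [0,0,0.022]
    - [0,0,0.022]
    - [0,0,0.022]
    - [0,0,0.022]
    - [0,0,0.022]

```text
clock: 3.15
eef_pos: [0.529, -0.3367, 0.0191]
tool_rot: [0.987, 0.164, 0.001, 0.001]
ft_force: [0.2, -0.4, 0.3]
grip_width: 0.0766
grasp_force: 0.0
```

Request:
drive_tool:
  slide:
    - [0,0,0]
    - [0,0,0]
    - [0,0,0]
    - [0,0,0]
    - [0,0,0]
    - [0,0,0]
    - [0,0,0]
    - [0,0,0]
  rotation:
    - [0,0,0]
    - [0,0,0]
    - [0,0,0]
    - [0,0,0]
    - [0,0,0]
    - [0,0,0]
    - [0,0,0]
    - [0,0,0]
  gripper: 0

```text
clock: 4.15
eef_pos: [0.5286, -0.3365, 0.0185]
tool_rot: [0.987, 0.164, 0.001, 0.001]
ft_force: [-0.7, 0.4, 5.6]
grip_width: 0.0349
grasp_force: 61.1
```

```bash
python3 -c "
from h import *
o=bot.get_obs();print(o['grip_width'],o['grasp_force'])
plan([.5276,-.3365,.018],.328);plan([.60,.0,.18],.18)"
```

```text
0.034903232914522866 61.09837889671326
t 4.15 tcp [ 0.5286 -0.3365  0.0185] F [-0.7  0.4  5.6] slide [-0.004 -0.001  0.002] rot [ 0.003 -0.002  0.002]
t 4.15 tcp [ 0.5286 -0.3365  0.0185] F [-0.7  0.4  5.6] slide [ 0.706 -1.181 -0.647] rot [ 0.003 -0.002  0.298]
```

Request:
drive_tool:
  slide:
    - [0,0,-0.2]
    - [0,0,-0.4]
    - [0,0,-0.6]
    - [0,-0.15,-0.8]
    - [0,-0.4,-0.9]
    - [0,-0.65,-0.93]
    - [0,-0.9,-0.93]
    - [0,-0.98,-0.93]
  rotation:
    - [0,0,0]
    - [0,0,0]
    - [0,0,0]
    - [0,0,0.1]
    - [0,0,0.2]
    - [0,0,0.3]
    - [0,0,0.3]
    - [0,0,0.3]

```text
clock: 5.15
eef_pos: [0.447, -0.1015, 0.2499]
tool_rot: [0.996, 0.091, -0.001, -0.0]
ft_force: [1.2, -0.8, -0.2]
grip_width: 0.0348
grasp_force: 60.5
```

```bash
python3 -c "
from h import *
plan([.48,.05,.25],.178)"
```

```text
t 5.15 tcp [ 0.447  -0.1015  0.2499] F [ 1.2 -0.8 -0.2] slide [ 0.239 -0.572 -0.   ] rot [-0.002  0.002  0.007]
```

Request:
drive_tool:
  slide:
    - [0.08,-0.2,0]
    - [0.16,-0.4,0]
    - [0.24,-0.57,0]
    - [0.24,-0.57,0]
    - [0.24,-0.57,0]
    - [0.24,-0.57,0]
    - [0.24,-0.57,0]
    - [0.24,-0.57,0]
  rotation:
    - [0,0,0.007]
    - [0,0,0.007]
    - [0,0,0.007]
    - [0,0,0.007]
    - [0,0,0.007]
    - [0,0,0.007]
    - [0,0,0.007]
    - [0,0,0.007]

```text
clock: 6.15
eef_pos: [0.4825, 0.0459, 0.2501]
tool_rot: [0.996, 0.087, 0.0, 0.0]
ft_force: [0.6, -0.4, -0.6]
grip_width: 0.0351
grasp_force: 60.5
```

```bash
python3 - <<'E'
from h import *
c=snap('wrist');p=wcloud(c).reshape(-1,3);z=c['z_map'].ravel();col=c['image'].reshape(-1,3).astype(int)
m=(z>0)&(p[:,0]>.44)&(p[:,0]<.74)&(p[:,1]>-.12)&(p[:,1]<.22)&(p[:,2]>-.01)&(p[:,2]<.1)
p=p[m];col=col[m];np.savez('cl.npz',p=p,col=col)
dark=(col.max(1)<110)
t=p[(p[:,2]>.0255)&(p[:,2]<.031)&dark]
# jaw outer edge and inner edge fit over yaw
for yaw in np.arange(.16,.205,.005):
    q=(t-[.604,.065,0])@R.from_euler('z',-yaw).as_matrix().T
    j=q[(q[:,1]>.07)];w=q[(q[:,1]<.07)&(q[:,1]>.03)&(q[:,0]<0)]
    print(round(yaw,3),np.percentile(j[:,1],[.5,2,98,99.5]).round(4),np.percentile(w[:,0],[1,99]).round(4),len(j),len(w))
yaw=.18;q=(p-[.604,.065,0])@R.from_euler('z',-yaw).as_matrix().T
def prof(msk,ax,rng): return [(x,round(float(np.median(q[s,2]))*1000)) if (s:=msk&(abs(q[:,ax]-x/1000)<.0005)).sum()>1 else (x,None) for x in rng]
print('yS',prof((q[:,0]>-.08)&(q[:,0]<-.03),1,range(22,40)),prof((q[:,0]>-.08)&(q[:,0]<-.03),1,range(70,84)))
print('yL',prof((q[:,0]>.0)&(q[:,0]<.08),1,range(22,40)),prof((q[:,0]>.0)&(q[:,0]<.08),1,range(70,84)))
M=(q[:,1]>.045)&(q[:,1]<.07)
print('x',prof(M,0,range(-96,-84)),prof(M,0,range(-24,-6)),prof(M,0,range(84,98)))
k=p[(p[:,2]>.078)&(p[:,0]>.64)&(p[:,1]<.0)];print('knob',len(k),k.mean(0) if len(k) else 0,cv2.minEnclosingCircle((k[:,:2]*1000).astype(np.float32)) if len(k) else 0)
cv2.imwrite('pics/w2.png',c['image'][:,:,::-1])
E
```

```text
0.16 [0.071  0.0745 0.0957 0.0968] [-0.1053 -0.0189] 2188 340
0.165 [0.0711 0.0738 0.0954 0.0964] [-0.1051 -0.0187] 2196 334
0.17 [0.0708 0.0742 0.0951 0.0961] [-0.1048 -0.0185] 2197 339
0.175 [0.0711 0.0745 0.0948 0.0957] [-0.1046 -0.0183] 2202 334
0.18 [0.071  0.0743 0.0947 0.0953] [-0.1043 -0.0181] 2206 336
0.185 [0.071  0.0744 0.0945 0.095 ] [-0.104  -0.0178] 2209 333
0.19 [0.0713 0.0739 0.0945 0.0949] [-0.1038 -0.0176] 2214 333
0.195 [0.0716 0.0743 0.0945 0.0951] [-0.1035 -0.0174] 2214 334
0.2 [0.0712 0.0739 0.0948 0.0953] [-0.1033 -0.0172] 2221 331
yS [(22, 12), (23, 21), (24, 27), (25, 27), (26, 27), (27, 27), (28, 27), (29, 27), (30, 27), (31, 26), (32, 12), (33, 12), (34, 12), (35, 12), (36, 12), (37, 12), (38, 12), (39, 12)] [(70, 12), (71, 11), (72, 12), (73, 12), (74, 12), (75, 12), (76, 12), (77, 18), (78, 26), (79, 28), (80, 28), (81, 28), (82, 28), (83, 27)]
yL [(22, 12), (23, 12), (24, 24), (25, 27), (26, 27), (27, 27), (28, 27), (29, 27), (30, 27), (31, 27), (32, 26), (33, 12), (34, 12), (35, 12), (36, 12), (37, 12), (38, 12), (39, 12)] [(70, 12), (71, 12), (72, 12), (73, 12), (74, 12), (75, 12), (76, 12), (77, 12), (78, 17), (79, 26), (80, 27), (81, 28), (82, 28), (83, 28)]
x [(-96, 28), (-95, 28), (-94, 28), (-93, 28), (-92, 27), (-91, 27), (-90, 22), (-89, 12), (-88, 11), (-87, 12), (-86, 11), (-85, 12)] [(-24, 12), (-23, 12), (-22, 12), (-21, 12), (-20, 12), (-19, 12), (-18, 19), (-17, 27), (-16, 28), (-15, 28), (-14, 28), (-13, 27), (-12, 26), (-11, 12), (-10, 12), (-9, 12), (-8, 12), (-7, 12)] [(84, 12), (85, 12), (86, 12), (87, 12), (88, 12), (89, 12), (90, 12), (91, 12), (92, 20), (93, 17), (94, None), (95, None), (96, None), (97, None)]
knob 208 [ 0.68918522 -0.06462115  0.0813448 ] ((690.3970336914062, -64.97026824951172), 10.591521263122559)
```

View pics/w2.png

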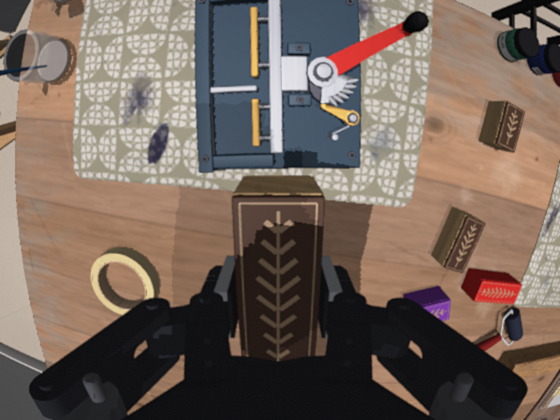

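```bash
python3 -c "
from h import *
plan([.6344,.1268,.10],.188)"
```

```text
t 6.2 tcp [0.4826 0.0461 0.2502] F [ 0.3  0.9 -0.3] slide [ 0.654 -0.213  0.601] rot [ 0.    -0.    -0.028]
```

Request:
drive_tool:
  slide:
    - [0.2,-0.06,0]
    - [0.4,-0.12,0.1]
    - [0.6,-0.19,0.25]
    - [0.654,-0.213,0.4]
    - [0.654,-0.213,0.53]
    - [0.654,-0.213,0.6]
    - [0.654,-0.213,0.6]
    - [0.654,-0.213,0.6]
  rotation:
    - [0,0,-0.028]
    - [0,0,-0.028]
    - [0,0,-0.028]
    - [0,0,-0.028]
    - [0,0,-0.028]
    - [0,0,-0.028]
    - [0,0,-0.028]
    - [0,0,-0.028]

```text
clock: 7.2
eef_pos: [0.6355, 0.1251, 0.1011]
tool_rot: [0.995, 0.097, 0.001, -0.001]
ft_force: [0.2, -0.1, -0.8]
grip_width: 0.0349
grasp_force: 60.5
```

```bash
python3 -c "
from h import *
plan([.6344,.1268,.0305],.188)"
```

```text
t 7.2 tcp [0.6355 0.1251 0.1011] F [ 0.2 -0.1 -0.8] slide [-0.003 -0.007  0.282] rot [-0.004 -0.003  0.011]
```

Request:
drive_tool:
  slide:
    - [-0.003,-0.007,0]
    - [-0.003,-0.007,0.06]
    - [-0.003,-0.007,0.12]
    - [-0.003,-0.007,0.18]
    - [-0.003,-0.007,0.23]
    - [-0.003,-0.007,0.27]
    - [-0.003,-0.007,0.282]
    - [-0.003,-0.007,0.282]
  rotation:
    - [0,0,0.01]
    - [0,0,0.01]
    - [0,0,0.01]
    - [0,0,0.01]
    - [0,0,0.01]
    - [0,0,0.01]
    - [0,0,0.01]
    - [0,0,0.01]

```text
clock: 8.2
eef_pos: [0.634, 0.125, 0.0304]
tool_rot: [0.995, 0.096, -0.0, -0.002]
ft_force: [-2.7, 0.8, 4.5]
grip_width: 0.0353
grasp_force: 61.4
```

```bash
python3 -c "
from h import *
plan([.6344,.1268,.0305],.188);print(bot.get_obs()['ft_torque'])"
```

```text
t 8.2 tcp [0.634  0.125  0.0304] F [-2.7  0.8  4.5] slide [ 0.003 -0.007 -0.001] rot [-0.008 -0.     0.01 ]
[0.00962681 0.6028533  0.05729057]
```

Request:
drive_tool:
  slide:
    - [0,0,0]
    - [0,0,0]
    - [0,0,0]
    - [0,0,0]
    - [0,0,-0.08]
    - [0,0,-0.2]
    - [0,0,-0.4]
    - [0,0,-0.5]
  rotation:
    - [0,0,0]
    - [0,0,0]
    - [0,0,0]
    - [0,0,0]
    - [0,0,0]
    - [0,0,0]
    - [0,0,0]
    - [0,0,0]
  gripper: 0.9

```text
clock: 9.2
eef_pos: [0.6356, 0.1245, 0.1579]
tool_rot: [0.995, 0.096, 0.002, -0.002]
ft_force: [1.1, -0.2, 0.5]
grip_width: 0.0771
grasp_force: 0.0
```

```bash
python3 -c "
from h import *
plan([.48,.06,.25],.19)"
```

```text
t 9.2 tcp [0.6356 0.1245 0.1579] F [ 1.1 -0.2  0.5] slide [-0.658  0.133 -0.372] rot [-0.007 -0.009  0.006]
```

```bash
python3 -c "
from h import *
plan([.616,-.234,.15],-.103)"
```

```text
t 9.2 tcp [0.6356 0.1245 0.1579] F [ 1.1 -0.2  0.5] slide [-0.352  1.393  0.025] rot [-0.009 -0.008  0.592]
```

Request:
drive_tool:
  slide:
    - [-0.06,0.2,0]
    - [-0.12,0.4,0]
    - [-0.18,0.6,0]
    - [-0.24,0.8,0]
    - [-0.3,1.0,0]
    - [-0.3,1.0,0]
    - [-0.3,1.0,0]
    - [-0.3,1.0,0]
  rotation:
    - [0,0,0.1]
    - [0,0,0.2]
    - [0,0,0.3]
    - [0,0,0.4]
    - [0,0,0.5]
    - [0,0,0.592]
    - [0,0,0.592]
    - [0,0,0.592]

```text
clock: 10.2
eef_pos: [0.6085, -0.1349, 0.1536]
tool_rot: [0.999, -0.051, -0.001, -0.002]
ft_force: [1.1, 0.8, -0.1]
grip_width: 0.0773
grasp_force: 0.0
```

```bash
python3 -c "
from h import *
plan([.616,-.234,.06],-.103)"
```

```text
t 10.2 tcp [ 0.6085 -0.1349  0.1536] F [ 1.1  0.8 -0.1] slide [0.07  0.393 0.373] rot [-0.007  0.002  0.003]
```

Request:
drive_tool:
  slide:
    - [0.035,0.2,0]
    - [0.07,0.39,0]
    - [0.07,0.393,0.1]
    - [0.07,0.393,0.27]
    - [0.07,0.393,0.42]
    - [0.07,0.393,0.52]
    - [0.07,0.393,0.54]
    - [0.07,0.393,0.54]
  rotation:
    - [-0.007,0,0]
    - [-0.007,0,0]
    - [-0.007,0,0]
    - [-0.007,0,0]
    - [-0.007,0,0]
    - [-0.007,0,0]
    - [-0.007,0,0]
    - [-0.007,0,0]

```text
clock: 11.2
eef_pos: [0.6162, -0.2339, 0.0187]
tool_rot: [0.999, -0.051, -0.0, -0.0]
ft_force: [-0.1, 1.0, 0.1]
grip_width: 0.0765
grasp_force: 0.0
```

Request:
drive_tool:
  slide:
    - [0,0,0]
    - [0,0,0]
    - [0,0,0]
    - [0,0,0]
    - [0,0,0]
    - [0,0,0]
    - [0,0,0]
    - [0,0,0]
  rotation:
    - [0,0,0]
    - [0,0,0]
    - [0,0,0]
    - [0,0,0]
    - [0,0,0]
    - [0,0,0]
    - [0,0,0]
    - [0,0,0]
  gripper: 0

```text
clock: 12.2
eef_pos: [0.6168, -0.2349, 0.0199]
tool_rot: [0.999, -0.052, 0.001, 0.0]
ft_force: [-0.3, 0.2, 5.7]
grip_width: 0.0351
grasp_force: 61.4
```

```bash
python3 -c "
from h import *
plan([.48,.05,.25],.188)"
```

```text
t 12.2 tcp [ 0.6168 -0.2349  0.0199] F [-0.3  0.2  5.7] slide [-0.66  -1.077 -0.922] rot [ 0.002 -0.003 -0.582]
```

Request:
drive_tool:
  slide:
    - [0,0,-0.2]
    - [0,0,-0.4]
    - [0,0,-0.6]
    - [-0.1,-0.16,-0.8]
    - [-0.25,-0.36,-0.92]
    - [-0.4,-0.6,-0.92]
    - [-0.53,-0.82,-0.92]
    - [-0.6,-1.0,-0.92]
  rotation:
    - [0,0,0]
    - [0,0,0]
    - [0,0,0]
    - [0,0,-0.15]
    - [0,0,-0.3]
    - [0,0,-0.45]
    - [0,0,-0.58]
    - [0,0,-0.58]

```text
clock: 13.2
eef_pos: [0.4929, 0.0246, 0.2484]
tool_rot: [0.996, 0.093, -0.001, -0.0]
ft_force: [0.4, 1.4, -1.5]
grip_width: 0.0352
grasp_force: 60.7
```

Request:
drive_tool:
  slide:
    - [-0.05,-0.08,0]
    - [-0.05,-0.08,0]
    - [-0.05,-0.08,0]
    - [-0.05,-0.08,0]
    - [-0.05,-0.08,0]
    - [-0.05,-0.08,0]
    - [-0.05,-0.08,0]
    - [-0.05,-0.08,0]
  rotation:
    - [0,0,0]
    - [0,0,0]
    - [0,0,0]
    - [0,0,0]
    - [0,0,0]
    - [0,0,0]
    - [0,0,0]
    - [0,0,0]

```text
clock: 14.2
eef_pos: [0.4786, 0.0406, 0.2484]
tool_rot: [0.996, 0.093, -0.001, -0.0]
ft_force: [0.5, 0.5, -1.0]
grip_width: 0.035
grasp_force: 60.7
```

```bash
python3 - <<'E'
from h import *
c=snap('wrist');p=wcloud(c).reshape(-1,3);z=c['z_map'].ravel()
def rect(m):
    t=p[m];print(cv2.minAreaRect((t[:,:2]*1000).astype(np.float32)),t[:,2].mean(),len(t))
b=(z>0)&(p[:,0]>.57)&(p[:,0]<.7)&(p[:,1]>.08)&(p[:,1]<.18)
rect(b&(p[:,2]>.051)&(p[:,2]<.062))
t=p[b&(p[:,2]>.051)&(p[:,2]<.062)];r=cv2.minAreaRect((t[:,:2]*1000).astype(np.float32))[0]
q=R.from_euler('z',-.18).apply([r[0]/1000-.604,r[1]/1000-.065,0]);print('long rel bay pt',q-[.040,.0603,0])
o=bot.get_obs()['eef_pos'];print(o)
rect((z>0)&(abs(p[:,0]-o[0])<.06)&(abs(p[:,1]-o[1])<.06)&(abs(p[:,2]-o[2]-.025)<.006)&(c['image'].reshape(-1,3).max(1)>45))
plan([.5411,.109,.10],.188)
E
```

```text
((628.4794921875, 122.7315673828125), (82.99778747558594, 35.4562873840332), 11.529165267944336) 0.05577384836282281 2500
long rel bay pt [-0.00558035 -0.00788371  0.        ]
[0.47855155 0.04067311 0.24844257]
((478.517578125, 40.15630340576172), (60.567569732666016, 62.48251724243164), 11.576406478881836) 0.2723006648729344 3406
t 14.25 tcp [0.4786 0.0407 0.2484] F [ 0.3 -0.3 -1.5] slide [ 0.297 -0.222  0.594] rot [-0.001  0.002 -0.002]
```

Request:
drive_tool:
  slide:
    - [0.1,-0.08,0.1]
    - [0.2,-0.16,0.25]
    - [0.297,-0.222,0.4]
    - [0.297,-0.226,0.53]
    - [0.297,-0.226,0.594]
    - [0.297,-0.226,0.594]
    - [0.297,-0.226,0.594]
    - [0.297,-0.226,0.594]
  rotation:
    - [0,0,0]
    - [0,0,0]
    - [0,0,0]
    - [0,0,0]
    - [0,0,0]
    - [0,0,0]
    - [0,0,0]
    - [0,0,0]

```text
clock: 15.25
eef_pos: [0.5427, 0.1063, 0.1016]
tool_rot: [0.995, 0.096, 0.001, -0.002]
ft_force: [-0.4, -0.5, -1.1]
grip_width: 0.035
grasp_force: 60.7
```

```bash
python3 -c "
from h import *
plan([.5411,.110,.031],.188)"
```

```text
t 15.25 tcp [0.5427 0.1063 0.1016] F [-0.4 -0.5 -1.1] slide [-0.004 -0.015  0.283] rot [-0.007 -0.004  0.009]
```

Request:
drive_tool:
  slide:
    - [-0.004,-0.015,0]
    - [-0.004,-0.015,0.06]
    - [-0.004,-0.015,0.12]
    - [-0.004,-0.015,0.18]
    - [-0.004,-0.015,0.23]
    - [-0.004,-0.015,0.265]
    - [-0.004,-0.015,0.28]
    - [-0.004,-0.015,0.28]
  rotation:
    - [0,0,0.008]
    - [0,0,0.008]
    - [0,0,0.008]
    - [0,0,0.008]
    - [0,0,0.008]
    - [0,0,0.008]
    - [0,0,0.008]
    - [0,0,0.008]

```text
clock: 16.25
eef_pos: [0.5399, 0.1071, 0.0319]
tool_rot: [0.995, 0.097, -0.001, -0.003]
ft_force: [-6.7, -0.6, 13.0]
grip_width: 0.0347
grasp_force: 62.5
```

```bash
python3 -c "
from h import *
plan([.5411,.110,.031],.188);print(bot.get_obs()['ft_torque'])"
```

```text
t 16.25 tcp [0.5399 0.1071 0.0319] F [-6.7 -0.6 13. ] slide [ 0.007 -0.011  0.004] rot [-0.012  0.002  0.011]
[-0.34306465  1.25519604 -0.07884676]
```

Request:
drive_tool:
  slide:
    - [0,0,0]
    - [0,0,0]
    - [0,0,0]
    - [0,0,0]
    - [0,0,-0.08]
    - [0,0,-0.2]
    - [0,0,-0.4]
    - [0,0,-0.55]
  rotation:
    - [0,0,0]
    - [0,0,0]
    - [0,0,0]
    - [0,0,0]
    - [0,0,0]
    - [0,0,0]
    - [0,0,0]
    - [0,0,0]
  gripper: 0.9

```text
clock: 17.25
eef_pos: [0.5411, 0.1064, 0.1693]
tool_rot: [0.995, 0.097, -0.0, -0.003]
ft_force: [0.7, 0.1, 0.6]
grip_width: 0.0769
grasp_force: 0.0
```

```bash
python3 -c "
from h import *
plan([.50,.02,.25],.188)"
```

```text
t 17.25 tcp [0.5411 0.1064 0.1693] F [0.7 0.1 0.6] slide [-0.227  0.306 -0.325] rot [-0.012 -0.001  0.011]
```

Request:
drive_tool:
  slide:
    - [-0.1,0.1,-0.15]
    - [-0.2,0.2,-0.3]
    - [-0.227,0.3,-0.325]
    - [-0.227,0.3,-0.325]
    - [-0.227,0.3,-0.325]
    - [-0.227,0.3,-0.325]
    - [-0.227,0.3,-0.325]
    - [-0.227,0.3,-0.325]
  rotation:
    - [-0.012,0,0.01]
    - [-0.012,0,0.01]
    - [-0.012,0,0.01]
    - [-0.012,0,0.01]
    - [-0.012,0,0.01]
    - [-0.012,0,0.01]
    - [-0.012,0,0.01]
    - [-0.012,0,0.01]

```text
clock: 18.25
eef_pos: [0.4995, 0.0218, 0.2479]
tool_rot: [0.996, 0.094, -0.001, 0.0]
ft_force: [-0.6, 0.0, -0.1]
grip_width: 0.0767
grasp_force: 0.0
```

```bash
python3 - <<'E'
from h import *
c=snap('wrist');p=wcloud(c).reshape(-1,3);z=c['z_map'].ravel();col=c['image'].reshape(-1,3).astype(int)
q=R.from_euler('z',-.188).apply(p-[.604,.065,0])
for n,b,xm in [('long',[.0397,.0599],(-.012,.1)),('short',[-.0545,.0595],(-.092,-.018))]:
    m=(z>0)&(p[:,2]>.050)&(p[:,2]<.063)&(q[:,0]>xm[0]-.01)&(q[:,0]<xm[1]+.01)&(q[:,1]>.02)&(q[:,1]<.1)
    t=q[m];r=cv2.minAreaRect((t[:,:2]*1000).astype(np.float32));print(n,np.array(r[0])-np.array(b)*1000,r[1:],np.percentile(t[:,2],[2,50,98]).round(4),t[:,:2].min(0),t[:,:2].max(0))
    A=np.c_[t[:,:2],np.ones(len(t))];print('tilt',np.linalg.lstsq(A,t[:,2],rcond=None)[0])
k=p[(z>0)&(p[:,2]>.07)&(p[:,2]<.09)&(p[:,0]>.64)&(p[:,1]<.0)]
print('knob',cv2.minEnclosingCircle((k[k[:,2]>.08,:2]*1000).astype(np.float32)),cv2.minEnclosingCircle((k[:,:2]*1000).astype(np.float32)),len(k),k[k[:,2]>.08].mean(0))
h=(z>0)&(p[:,2]>.04)&(p[:,2]<.075)&(col.min(1)>110)&(p[:,0]>.55)&(p[:,0]<.66)&(p[:,1]>-.05)&(p[:,1]<.07)
print('hub',cv2.minEnclosingCircle((p[h,:2]*1000).astype(np.float32)),p[h].mean(0),h.sum())
cv2.imwrite('pics/w3.png',c['image'][:,:,::-1])
plan([.689,-.064,.12],.188)
E
```

```text
long [ 0.12337952 -7.65382614] ((92.39421081542969, 35.87718963623047), 0.446886271238327) [0.0514 0.0558 0.0574] [-0.0063815   0.03415975] [0.08606839 0.07039864]
tilt [0.00272704 0.02203174 0.0544099 ]
short [-0.24732208 -6.85203552] ((59.69233703613281, 36.60193634033203), 0.5957502722740173) [0.0516 0.0557 0.0574] [-0.0844185   0.03422498] [-0.02479958  0.07096552]
tilt [0.0005391  0.02092764 0.05455419]
knob ((690.5364990234375, -65.32429504394531), 8.82834529876709) ((690.61767578125, -65.44151306152344), 11.31049633026123) 356 [ 0.6899306  -0.06531237  0.08220341]
hub ((607.2120971679688, -5.881412506103516), 42.82841873168945) [0.60576066 0.01010257 0.04247842] 880
t 18.3 tcp [0.4995 0.0217 0.248 ] F [ 0.5 -0.   0.1] slide [0.681 0.479 0.511] rot [0.    0.003 0.002]
```

View pics/w3.png

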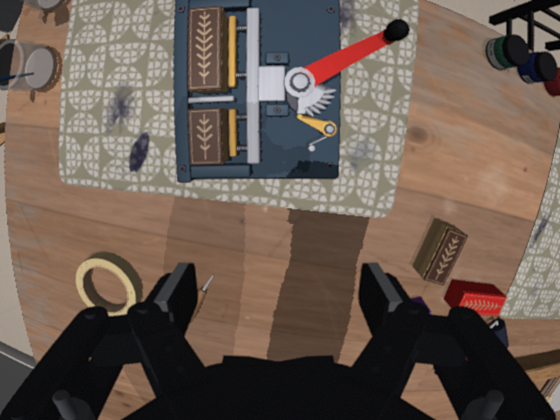

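```bash
python3 - <<'E'
from h import *
c=load('wrist');p=wcloud(c)
a=p[79:84,298:303].reshape(-1,3);print('hub',a.mean(0),a.std(0))
g=p[66:98,284:317].reshape(-1,3);g=g[g[:,2]>.045];print('disc',np.percentile(g[:,2],[5,50,95]),cv2.minEnclosingCircle((g[:,:2]*1000).astype(np.float32)))
k=np.array([.6905,-.0654])
for pv in [a.mean(0)[:2]]:
    d=k-pv;r=np.hypot(*d);dq=R.from_euler('z',-.188).apply([*d,0]);print('r',r,'v',.6-np.arctan2(dq[0],-dq[1]))
E
```

```text
hub [0.61428306 0.01989797 0.04824248] [0.00154516 0.00145382 0.00082673]
disc [0.04695454 0.04819371 0.04973257] ((596.8306884765625, 27.34508514404297), 26.542072296142578)
r 0.11438866418286188 v 0.05876680460223194
```

Request:
drive_tool:
  slide:
    - [0.17,0.12,0]
    - [0.34,0.24,0.1]
    - [0.51,0.36,0.2]
    - [0.681,0.479,0.3]
    - [0.681,0.479,0.4]
    - [0.681,0.479,0.45]
    - [0.681,0.479,0.45]
    - [0.681,0.479,0.45]
  rotation:
    - [0,0,0.2]
    - [0,0,0.4]
    - [0,0,0.6]
    - [0,0,0.8]
    - [0,0,1]
    - [0,0,1]
    - [0,0,1]
    - [0,0,1]
  gripper: 0.8

```text
clock: 19.3
eef_pos: [0.6782, -0.1208, 0.1375]
tool_rot: [0.995, -0.098, 0.002, -0.023]
ft_force: [0.7, 0.1, 0.8]
grip_width: 0.0683
grasp_force: 0.0
```

Request:
drive_tool:
  slide:
    - [0,0,0]
    - [0,0,0]
    - [0,0,0]
    - [0,0,0]
    - [0,0,0]
    - [0,0,0]
    - [0,0,0]
    - [0,0,0]
  rotation:
    - [0,0,0.3]
    - [0,0,0.6]
    - [0,0,0.9]
    - [0,0,1]
    - [0,0,1]
    - [0,0,1]
    - [0,0,1]
    - [0,0,1]

```text
clock: 20.3
eef_pos: [0.6015, -0.2716, 0.1359]
tool_rot: [0.968, -0.241, -0.001, -0.07]
ft_force: [-0.2, -0.3, 0.5]
grip_width: 0.068
grasp_force: 0.0
```

```bash
python3 -c "
from h import *
plan([.6905,-.0654,.052],-1.31)"
```

```text
t 20.3 tcp [ 0.6015 -0.2716  0.1359] F [-0.2 -0.3  0.5] slide [-0.057 -0.842  0.455] rot [-0.225  0.18   1.642]
```

```bash
python3 -c "
from h import *
print(bot.get_obs()['joint_pos'].round(3))
plan([.6905,-.0654,.12],.188)"
```

```text
[-0.486  0.64   0.365  1.332  0.135  3.141]
t 20.3 tcp [ 0.6015 -0.2716  0.1359] F [-0.2 -0.3  0.5] slide [-0.067 -0.878  0.186] rot [-0.284 -0.021 -1.349]
```

Request:
drive_tool:
  slide:
    - [0,0,0]
    - [0,0,0]
    - [0,0,0]
    - [0,0,0]
    - [0,0,0]
    - [0,0,0]
    - [0,0,0]
    - [0,0,0]
  rotation:
    - [0,0,-0.35]
    - [0,0,-0.7]
    - [0,0,-1]
    - [0,0,-1]
    - [0,0,-1]
    - [0,0,-1]
    - [0,0,-1]
    - [0,0,-1]

```text
clock: 21.3
eef_pos: [0.6021, -0.2708, 0.1359]
tool_rot: [0.998, 0.007, 0.016, -0.068]
ft_force: [0.3, 0.1, 0.4]
grip_width: 0.0685
grasp_force: 0.0
```

```bash
python3 -c "
from h import *
print(bot.get_obs()['joint_pos'].round(3))
plan([.6905,-.0654,.13],.4)"
```

```text
[-0.485  0.641  0.366  1.333  0.136  2.641]
t 21.3 tcp [ 0.6021 -0.2708  0.1359] F [0.3 0.1 0.4] slide [ 0.362 -0.805  0.146] rot [-0.257 -0.118 -0.772]
```

Request:
drive_tool:
  slide:
    - [0.05,-0.1,0]
    - [0.1,-0.25,0]
    - [0.17,-0.4,0]
    - [0.24,-0.55,0]
    - [0.3,-0.68,0]
    - [0.36,-0.8,0.05]
    - [0.362,-0.805,0.1]
    - [0.362,-0.805,0.1]
  rotation:
    - [-0.06,-0.03,-0.2]
    - [-0.12,-0.06,-0.4]
    - [-0.2,-0.1,-0.6]
    - [-0.257,-0.118,-0.772]
    - [-0.257,-0.118,-0.772]
    - [-0.257,-0.118,-0.772]
    - [-0.257,-0.118,-0.772]
    - [-0.257,-0.118,-0.772]

```text
clock: 22.3
eef_pos: [0.6889, -0.067, 0.1396]
tool_rot: [0.98, 0.199, -0.002, -0.0]
ft_force: [-0.2, -0.3, 0.4]
grip_width: 0.0682
grasp_force: 0.0
```

Request:
drive_tool:
  slide:
    - [0,0,0]
    - [0,0,0]
    - [0,0,0]
    - [0,0,0]
    - [0,0,0]
    - [0,0,0]
    - [0,0,0]
    - [0,0,0]
  rotation:
    - [0,0,-0.3]
    - [0,0,-0.6]
    - [0,0,-0.9]
    - [0,0,-1]
    - [0,0,-1]
    - [0,0,-1]
    - [0,0,-1]
    - [0,0,-1]

```text
clock: 23.3
eef_pos: [0.6902, -0.0671, 0.1415]
tool_rot: [0.9, 0.435, -0.0, -0.0]
ft_force: [0.8, 0.3, -0.3]
grip_width: 0.0682
grasp_force: 0.0
```

```bash
python3 -c "
from h import *
print(bot.get_obs()['joint_pos'].round(3))
plan([.6905,-.0654,.052],1.2)"
```

```text
[-0.097  0.679  0.458  1.35  -0.     2.145]
t 23.3 tcp [ 0.6902 -0.0671  0.1415] F [ 0.8  0.3 -0.3] slide [ 0.006 -0.003  0.358] rot [-0.   0.  -0.6]
```

Rotate first, then descend, then close.

Request:
drive_tool:
  slide:
    - [0.006,-0.003,0.05]
    - [0.006,-0.003,0.1]
    - [0.006,-0.003,0.17]
    - [0.006,-0.003,0.24]
    - [0.006,-0.003,0.3]
    - [0.006,-0.003,0.345]
    - [0.006,-0.003,0.358]
    - [0.006,-0.003,0.358]
  rotation:
    - [0,0,-0.3]
    - [0,0,-0.6]
    - [0,0,-0.6]
    - [0,0,-0.6]
    - [0,0,-0.6]
    - [0,0,-0.6]
    - [0,0,-0.6]
    - [0,0,-0.6]

```text
clock: 24.3
eef_pos: [0.6907, -0.0654, 0.0521]
tool_rot: [0.825, 0.565, 0.0, 0.0]
ft_force: [0.2, -0.7, -0.4]
grip_width: 0.0681
grasp_force: 0.0
```

Request:
drive_tool:
  slide:
    - [0,0,0]
    - [0,0,0]
    - [0,0,0]
    - [0,0,0]
    - [0,0,0]
    - [0,0,0]
    - [0,0,0]
    - [0,0,0]
  rotation:
    - [0,0,0]
    - [0,0,0]
    - [0,0,0]
    - [0,0,0]
    - [0,0,0]
    - [0,0,0]
    - [0,0,0]
    - [0,0,0]
  gripper: 0

```text
clock: 25.3
eef_pos: [0.6907, -0.0652, 0.0527]
tool_rot: [0.825, 0.565, 0.0, 0.0]
ft_force: [-1.9, 1.8, 5.1]
grip_width: 0.0196
grasp_force: 58.6
```

```bash
cat >> h.py <<'E'
def arc(vs,P=np.array([.6139,.0204]),yaw=.188):
    o=bot.get_obs();r=R.from_quat(o['tool_rot']);e=o['eef_pos']
    d=e[:2]-P;u=d/np.hypot(*d);v0=.6+yaw-np.arctan2(u[0],-u[1]);rad=np.hypot(*d)
    f=o['ft_force'];tan=np.array([u[1],-u[0]])  # direction of +v
    print('t',round(o['clock'],2),'v',v0.round(4),'rad',rad.round(4),'Ftan',(f[:2]@tan).round(2),'Frad',(f[:2]@u).round(2),'z',e[2].round(4),'w',o['grip_width'].round(4),'yaw',r.as_matrix()[:2,0])
    for v in vs:
        a=.6+yaw-v;s=r.inv().apply([*(P+.115*np.array([np.sin(a),-np.cos(a)])-e[:2]),0])/.25;print(v,s.round(3).tolist())
E
python3 -c "
from h import *
arc([.1,.15,.2,.25,.3,.33,.36,.38])"
```

```text
Traceback (most recent call last):
  File "h.py", line 25, in arc
    print('t',round(o['clock'],2),'v',v0.round(4),'rad',rad.round(4),'Ftan',(f[:2]@tan).round(2),'Frad',(f[:2]@u).round(2),'z',e[2].round(4),'w',o['grip_width'].round(4),'yaw',r.as_matrix()[:2,0])
                                                                                                                                                 ^^^^^^^^^^^^^^^^^^^^^
AttributeError: 'float' object has no attribute 'round'
```

```bash
sed -i "s/o\['grip_width'\].round(4)/round(o['grip_width'],4)/" h.py
python3 -c "
from h import *
arc([.1,.15,.2,.25,.3,.33,.36,.38])"
```

```text
t 25.3 v 0.0568 rad 0.115 Ftan 0.18 Frad -2.63 z 0.0527 w 0.0196 yaw [0.36194079 0.93220098]
0.1 [-0.018, -0.009, -0.0]
0.15 [-0.037, -0.021, -0.0]
0.2 [-0.057, -0.034, -0.0]
0.25 [-0.075, -0.047, -0.0]
0.3 [-0.093, -0.062, -0.0]
0.33 [-0.103, -0.071, -0.0]
0.36 [-0.113, -0.081, -0.0]
0.38 [-0.12, -0.087, -0.0]
```

Request:
drive_tool:
  slide:
    - [-0.018,-0.009,0]
    - [-0.037,-0.021,0]
    - [-0.057,-0.034,0]
    - [-0.075,-0.047,0]
    - [-0.093,-0.062,0]
    - [-0.103,-0.071,0]
    - [-0.113,-0.081,0]
    - [-0.12,-0.087,0]
  rotation:
    - [0,0,0]
    - [0,0,0]
    - [0,0,0]
    - [0,0,0]
    - [0,0,0]
    - [0,0,0]
    - [0,0,0]
    - [0,0,0]

```text
clock: 26.3
eef_pos: [0.661, -0.0845, 0.0527]
tool_rot: [0.825, 0.565, 0.002, 0.0]
ft_force: [4.6, 4.7, 4.5]
grip_width: 0.0194
grasp_force: 58.5
```

```bash
python3 -c "
from h import *
arc([.4,.43,.46,.49,.52,.54,.55,.56])"
```

```text
t 26.3 v 0.3658 rad 0.115 Ftan -6.14 Frad -2.43 z 0.0527 w 0.0194 yaw [0.36124662 0.93246577]
0.4 [-0.011, -0.011, -0.0]
0.43 [-0.02, -0.021, -0.0]
0.46 [-0.029, -0.032, -0.0]
0.49 [-0.038, -0.043, -0.0]
0.52 [-0.046, -0.054, -0.0]
0.54 [-0.052, -0.061, -0.0]
0.55 [-0.054, -0.065, -0.0]
0.56 [-0.057, -0.069, -0.0]
```

Request:
drive_tool:
  slide:
    - [-0.011,-0.011,0]
    - [-0.02,-0.021,0]
    - [-0.029,-0.032,0]
    - [-0.038,-0.043,0]
    - [-0.046,-0.054,0]
    - [-0.049,-0.057,0]
    - [-0.049,-0.057,0]
    - [-0.049,-0.057,0]
  rotation:
    - [0,0,0]
    - [0,0,0]
    - [0,0,0]
    - [0,0,0]
    - [0,0,0]
    - [0,0,0]
    - [0,0,0]
    - [0,0,0]

```text
clock: 27.3
eef_pos: [0.6429, -0.091, 0.0527]
tool_rot: [0.825, 0.565, 0.001, 0.0]
ft_force: [2.3, 5.0, 4.8]
grip_width: 0.019
grasp_force: 59.0
```

```bash
python3 -c "
from h import *
arc([.56,.58,.6,.62,.64,.66,.68,.7,.72,.74])"
```

```text
t 27.3 v 0.5336 rad 0.1151 Ftan -3.53 Frad -4.25 z 0.0527 w 0.019 yaw [0.36140326 0.93240712]
0.56 [-0.007, -0.01, -0.0]
0.58 [-0.012, -0.018, -0.0]
0.6 [-0.017, -0.025, -0.0]
0.62 [-0.022, -0.033, -0.0]
0.64 [-0.026, -0.041, -0.0]
0.66 [-0.031, -0.049, -0.0]
0.68 [-0.035, -0.057, -0.0]
0.7 [-0.039, -0.066, -0.0]
0.72 [-0.043, -0.074, -0.0]
0.74 [-0.047, -0.082, -0.0]
```

Request:
drive_tool:
  slide:
    - [-0.007,-0.01,0]
    - [-0.012,-0.018,0]
    - [-0.017,-0.025,0]
    - [-0.019,-0.029,0]
    - [-0.019,-0.029,0]
    - [-0.019,-0.029,0]
    - [-0.019,-0.029,0]
    - [-0.019,-0.029,0]
  rotation:
    - [0,0,0]
    - [0,0,0]
    - [0,0,0]
    - [0,0,0]
    - [0,0,0]
    - [0,0,0]
    - [0,0,0]
    - [0,0,0]

```text
clock: 28.3
eef_pos: [0.635, -0.0927, 0.0527]
tool_rot: [0.825, 0.565, 0.002, 0.0]
ft_force: [3.9, 4.5, 4.7]
grip_width: 0.0193
grasp_force: 59.0
```

```bash
python3 -c "
from h import *
arc([.62,.63,.64,.65,.66])"
```

```text
t 28.3 v 0.6039 rad 0.115 Ftan -4.64 Frad -3.72 z 0.0527 w 0.0193 yaw [0.36126328 0.93246018]
0.62 [-0.004, -0.006, -0.0]
0.63 [-0.006, -0.01, -0.0]
0.64 [-0.008, -0.014, -0.0]
0.65 [-0.011, -0.018, -0.0]
0.66 [-0.013, -0.022, -0.0]
```

Request:
drive_tool:
  slide:
    - [-0.004,-0.006,0]
    - [-0.008,-0.013,0]
    - [-0.008,-0.013,0]
    - [-0.008,-0.013,0]
    - [-0.008,-0.013,0]
    - [-0.008,-0.013,0]
    - [-0.008,-0.013,0]
    - [-0.008,-0.013,0]
  rotation:
    - [0,0,0]
    - [0,0,0]
    - [0,0,0]
    - [0,0,0]
    - [0,0,0]
    - [0,0,0]
    - [0,0,0]
    - [0,0,0]

```text
clock: 29.3
eef_pos: [0.6316, -0.0933, 0.0527]
tool_rot: [0.825, 0.565, 0.002, 0.001]
ft_force: [3.6, 5.7, 3.4]
grip_width: 0.0196
grasp_force: 58.9
```

```bash
python3 -c "
from h import *
arc([.66,.67,.68])"
```

```text
t 29.3 v 0.6335 rad 0.1151 Ftan -4.42 Frad -5.09 z 0.0527 w 0.0196 yaw [0.3611668  0.93249613]
0.66 [-0.006, -0.011, -0.0]
0.67 [-0.008, -0.015, -0.0]
0.68 [-0.01, -0.019, -0.0]
```

Request:
drive_tool:
  slide:
    - [-0.004,-0.007,0]
    - [-0.007,-0.012,0]
    - [-0.007,-0.012,0]
    - [-0.007,-0.012,0]
    - [-0.007,-0.012,0]
    - [-0.007,-0.012,0]
    - [-0.007,-0.012,0]
    - [-0.007,-0.012,0]
  rotation:
    - [0,0,0]
    - [0,0,0]
    - [0,0,0]
    - [0,0,0]
    - [0,0,0]
    - [0,0,0]
    - [0,0,0]
    - [0,0,0]

```text
clock: 30.3
eef_pos: [0.6256, -0.094, 0.0527]
tool_rot: [0.825, 0.565, 0.0, -0.001]
ft_force: [-2.1, 5.0, 8.5]
grip_width: 0.0192
grasp_force: 59.5
```

```bash
python3 -c "
from h import *
arc([.68,.69,.70,.72,.74,.76,.78,.8])"
```

```text
t 30.3 v 0.6862 rad 0.115 Ftan 1.55 Frad -5.19 z 0.0527 w 0.0192 yaw [0.36155833 0.93234886]
0.68 [0.001, 0.003, -0.0]
0.69 [-0.001, -0.002, 0.0]
0.7 [-0.003, -0.006, 0.0]
0.72 [-0.007, -0.014, 0.0]
0.74 [-0.011, -0.022, 0.0]
0.76 [-0.014, -0.031, 0.0]
0.78 [-0.018, -0.039, 0.0]
0.8 [-0.021, -0.048, 0.0]
```

Request:
drive_tool:
  slide:
    - [-0.007,-0.014,0]
    - [-0.014,-0.03,0]
    - [-0.021,-0.047,0]
    - [-0.021,-0.047,0]
    - [-0.021,-0.047,0]
    - [-0.021,-0.047,0]
    - [-0.021,-0.047,0]
    - [-0.021,-0.047,0]
  rotation:
    - [0,0,0]
    - [0,0,0]
    - [0,0,0]
    - [0,0,0]
    - [0,0,0]
    - [0,0,0]
    - [0,0,0]
    - [0,0,0]

```text
clock: 31.3
eef_pos: [0.6148, -0.0946, 0.0527]
tool_rot: [0.825, 0.565, 0.002, 0.0]
ft_force: [3.2, 5.5, 4.2]
grip_width: 0.0198
grasp_force: 59.1
```

```bash
python3 -c "
from h import *
arc([.82,.84,.86,.88,.90,.92])"
```

```text
t 31.3 v 0.7804 rad 0.115 Ftan -3.26 Frad -5.46 z 0.0527 w 0.0198 yaw [0.36133742 0.93243163]
0.82 [-0.006, -0.017, -0.0]
0.84 [-0.009, -0.026, -0.0]
0.86 [-0.012, -0.035, -0.0]
0.88 [-0.015, -0.043, -0.0]
0.9 [-0.017, -0.052, -0.0]
0.92 [-0.019, -0.061, -0.0]
```

Request:
drive_tool:
  slide:
    - [-0.004,-0.011,0]
    - [-0.007,-0.02,0]
    - [-0.01,-0.03,0]
    - [-0.013,-0.039,0]
    - [-0.015,-0.043,0]
    - [-0.015,-0.043,0]
    - [-0.015,-0.043,0]
    - [-0.015,-0.043,0]
  rotation:
    - [0,0,0]
    - [0,0,0]
    - [0,0,0]
    - [0,0,0]
    - [0,0,0]
    - [0,0,0]
    - [0,0,0]
    - [0,0,0]

```text
clock: 32.3
eef_pos: [0.6024, -0.094, 0.0527]
tool_rot: [0.825, 0.565, 0.001, -0.0]
ft_force: [1.0, 5.8, 7.1]
grip_width: 0.0191
grasp_force: 59.6
```

```bash
python3 -c "
from h import *
arc([.9,.92,.94,.96,.98,1.0])"
```

```text
t 32.3 v 0.8878 rad 0.115 Ftan -0.39 Frad -5.92 z 0.0527 w 0.0191 yaw [0.36132409 0.9324374 ]
0.9 [-0.002, -0.005, -0.0]
0.92 [-0.004, -0.014, -0.0]
0.94 [-0.006, -0.023, -0.0]
0.96 [-0.008, -0.032, -0.0]
0.98 [-0.01, -0.041, -0.0]
1.0 [-0.011, -0.05, -0.0]
```

Third click is over (force fell from about −3 and rising to −0.4 N at 0.888). On towards the fourth.

Request:
drive_tool:
  slide:
    - [-0.004,-0.014,0]
    - [-0.006,-0.023,0]
    - [-0.008,-0.032,0]
    - [-0.01,-0.041,0]
    - [-0.011,-0.05,0]
    - [-0.011,-0.05,0]
    - [-0.011,-0.05,0]
    - [-0.011,-0.05,0]
  rotation:
    - [0,0,0]
    - [0,0,0]
    - [0,0,0]
    - [0,0,0]
    - [0,0,0]
    - [0,0,0]
    - [0,0,0]
    - [0,0,0]

```text
clock: 33.3
eef_pos: [0.5925, -0.0926, 0.0528]
tool_rot: [0.825, 0.565, 0.003, 0.002]
ft_force: [8.4, 4.2, 0.4]
grip_width: 0.0189
grasp_force: 59.1
```

```bash
python3 -c "
from h import *
arc([1.0,1.02,1.04,1.06,1.08,1.1])"
```

```text
t 33.3 v 0.9749 rad 0.115 Ftan -7.48 Frad -5.68 z 0.0528 w 0.0189 yaw [0.36139106 0.93240877]
1.0 [-0.002, -0.011, -0.0]
1.02 [-0.003, -0.02, -0.0]
1.04 [-0.004, -0.03, -0.0]
1.06 [-0.005, -0.039, -0.0]
1.08 [-0.006, -0.048, -0.0]
1.1 [-0.007, -0.057, -0.0]
```

Request:
drive_tool:
  slide:
    - [-0.002,-0.011,0]
    - [-0.003,-0.02,0]
    - [-0.004,-0.03,0]
    - [-0.005,-0.037,0]
    - [-0.005,-0.042,0]
    - [-0.005,-0.042,0]
    - [-0.005,-0.042,0]
    - [-0.005,-0.042,0]
  rotation:
    - [0,0,0]
    - [0,0,0]
    - [0,0,0]
    - [0,0,0]
    - [0,0,0]
    - [0,0,0]
    - [0,0,0]
    - [0,0,0]

```text
clock: 34.3
eef_pos: [0.5802, -0.0895, 0.0527]
tool_rot: [0.825, 0.565, 0.002, 0.0]
ft_force: [2.7, 5.8, 5.3]
grip_width: 0.0188
grasp_force: 59.7
```

```bash
python3 -c "
from h import *
arc([1.08,1.1,1.12])"
```

```text
t 34.3 v 1.0856 rad 0.115 Ftan -0.92 Frad -6.32 z 0.0527 w 0.0188 yaw [0.36127312 0.93245645]
1.08 [0.0, 0.003, 0.0]
1.1 [-0.001, -0.007, -0.0]
1.12 [-0.001, -0.016, -0.0]
```

```bash
python3 - <<'E'
from h import *
c=snap('side');p=cloud(c).reshape(-1,3);z=c['z_map'].ravel();q=R.from_euler('z',-.188).apply(p-[.604,.065,0])
for n,b,xm in [('long',[.0397,.0599],(-.012,.1)),('short',[-.0545,.0595],(-.092,-.018))]:
    t=q[(z>0)&(p[:,2]>.050)&(p[:,2]<.061)&(q[:,0]>xm[0]-.01)&(q[:,0]<xm[1]+.01)&(q[:,1]>.02)&(q[:,1]<.1)]
    r=cv2.minAreaRect((t[:,:2]*1000).astype(np.float32));print(n,np.array(r[0])-np.array(b)*1000,r[1:],np.median(t[:,2]))
s=p[(z>0)&(p[:,2]>.038)&(p[:,2]<.05)&(p[:,0]>.39)&(p[:,0]<.51)&(p[:,1]>-.26)&(p[:,1]<-.16)]
print('spare',cv2.minAreaRect((s[:,:2]*1000).astype(np.float32)))
cv2.imwrite('pics/s2.png',cv2.resize(c['image'][160:340,120:340,::-1],None,fx=3,fy=3,interpolation=cv2.INTER_CUBIC))
arc([1.1])
E
```

```text
long [-1.13048096  1.87773285] ((39.10948944091797, 92.4994888305664), 88.47936248779297) 0.055325092415209776
short [-1.80908203  2.17754364] ((39.614200592041016, 60.28334045410156), 89.33101654052734) 0.05527379058384496
spare ((448.4543762207031, -208.15211486816406), (41.293792724609375, 77.25910186767578), 82.04454803466797)
t 34.35 v 1.0854 rad 0.115 Ftan -0.64 Frad -5.83 z 0.0527 w 0.0193 yaw [0.36134133 0.93242998]
1.1 [-0.0, -0.007, -0.0]
```

View pics/s2.png

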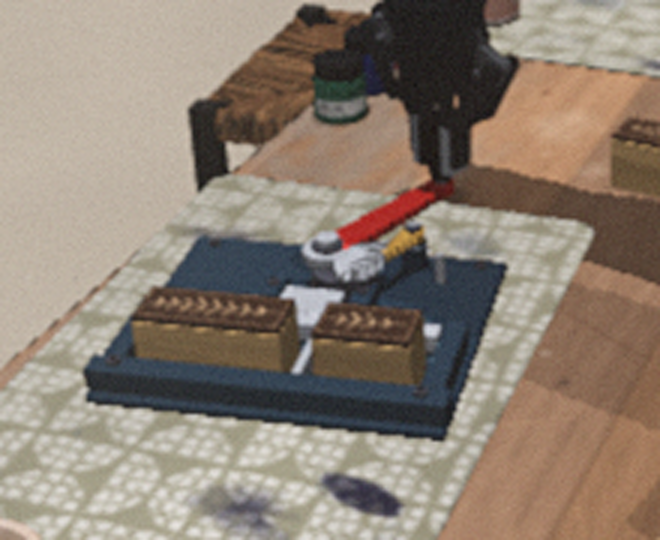

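The crop shows both blocks flat against the jaw: long at (215,330), short at (368,345). The gripper holds the knob at (437,180). I'll add a little margin past the fourth tooth, then hand in.

Request:
drive_tool:
  slide:
    - [0,-0.007,0]
    - [0,-0.007,0]
    - [0,-0.007,0]
    - [0,-0.007,0]
    - [0,-0.007,0]
    - [0,-0.007,0]
    - [0,-0.007,0]
    - [0,-0.007,0]
  rotation:
    - [0,0,0]
    - [0,0,0]
    - [0,0,0]
    - [0,0,0]
    - [0,0,0]
    - [0,0,0]
    - [0,0,0]
    - [0,0,0]

```text
clock: 35.35
eef_pos: [0.5791, -0.0891, 0.0527]
tool_rot: [0.825, 0.565, 0.002, 0.001]
ft_force: [4.2, 5.7, 5.0]
grip_width: 0.0192
grasp_force: 59.7
```

```bash
python3 -c "
from h import *
arc([1.1]);print(bot.job_done())"
```

```text
t 35.35 v 1.0957 rad 0.1149 Ftan -2.28 Frad -6.71 z 0.0527 w 0.0192 yaw [0.36141523 0.93240155]
1.1 [-0.0, -0.002, -0.0]
the job is handed in; nothing more can be done
None
```

Job handed in at 35.4 s: the short and long blocks sit against the fixed jaw in their own bays, the middle one is unmoved, and the gripper still holds the knob with the lever on its fourth click (about 1.10 rad by my measurement); the judge returned no verdict.

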